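# Shut down the food slicer after use

### The arm

A 6-joint arm with a two-finger parallel gripper is mounted at the origin on the work surface. World frame = base frame: x ahead of the robot, y to its left, z up, the work surface at z = 0. Lengths are in mm, angles in rad, forces in N, time in s.
With the tool pointing down it reaches from about 350 to 975 mm from the base axis. Payload 7.1 kg.
Tool frame: the origin (TCP) lies between the finger pads; the fingertips stand 19 mm ahead of it and the grasp point (between the pads) is the TCP (ctrl.tcp_to_tips is the distance from the TCP to the fingertips, in mm); z points along the fingers, y is the line along which they close (so a half turn about z gives the same grasp; the last joint's range is limited). The gripper opens to 88 mm and grips with 3 to 60 N. Pads are 20 mm wide; open, the fingers measure 115 mm over their backs; the gripper's body (75 mm by 178 mm) begins 61 mm behind the grasp point.
Start: joints at [1.285, 0.423, 1.63, -0, 1.089, -0.019], TCP at [164.747, 602.879, 241.675] pointing down, gripper open.
Joint ranges: [-3, 3], [-0.9, 2.11], [0.09, 2.58], [-1.31, 4.45], [0.11, 2.69], [-2.54, 2.54]. Speed limits (rad/s): [2.39, 2.39, 3.01, 3.14, 3.14, 3.14].

### API

Orientations are given as a rotation vector (axis times angle).
In Python, from workcell import status, optics, ctrl gives the robot as it stands. The module is installed in compiled form; this text tells all that it offers.
- The arm moves only by the shell command python3 -m inch 'ROWS'. ROWS is JSON, a list that holds one entry, the list of rows, each a list of 7 numbers: the shift along the tool's x, y, z in mm, then the turn, a rotation vector about the tool's x, y, z in rad, then the opening in per cent of the stroke, from 0 (shut) to 100 (fully open). A call has 1 to 20 rows; each row is the pose to reach, as a shift and turn from the pose commanded when the call began, along the tool's axes at that moment; what a row does not reach only later rows make up. A row lasts 1/10 s, in which the tool goes at most 50 mm and 8.59 degrees, less where a joint would pass 70% of its speed; a pose out of reach is approached as far as the arm can. A call with a gripper value outside its range is refused whole. The fingers move at their own pace and stop on an object; the grip force is fixed at half the most. Time passes only in rows, so rows that repeat a pose let the fingers close. It gives the time, the measured TCP pose, the force, the opening and the grip force at its end, in the units of the state.
- status.get_obs(): the state, without advancing time (a new reading comes with each control period).
- optics.get_image(name): name is "side" or "top"; returns a dict with "frame" (384x512x3 uint8, red, green, blue), "fx", "fy", "cx", "cy" (pixels), "rvec" (rotation vector, rad) and "tvec" (3), from world to camera coordinates, as OpenCV has them. Camera axes: x right, y down, z forward; pixel columns grow to the right and rows downward; lengths in mm; the calibration is good to about 2 mm. A picture is of the moment at which its call begins. There is no depth.
- ctrl.close_job(): hands the job in; it is judged then, once.
The state is a dict: "t": time; "qpos": joint angles; "qvel": joint speeds; "joint_torque": joint torques, N m; "ee_pos": TCP position; "orientation": TCP orientation; "ft_force": force on the tool from outside, world axes, zero at the start; "moment": the same for the moment, N m; "width": finger opening in mm; "grasp_force": force on a finger pad.
Only numpy, scipy, OpenCV 4.12 (cv2) and the standard library are available. Lean on these libraries where they do the work, as an engineer would, in place of code of your own. Each camera call takes 0.05 s, during which the arm holds its last target. There are 200 camera calls.

### The job

The slicing is done, so make the food slicer safe: first flip its red switch lever over to off (to the robot's left), then lift the block of cheese off the carriage and set it down gently, upright, in the middle of the wooden board. After that slide the empty carriage by its knob fully home against its stop at the robot's left, and last turn the black thickness handle back to zero (anticlockwise seen from above, to its stop). Do not touch the blade and leave the mug, jar and bowl where they stand.

Things in the scene. Friction and masses are not known exactly. Their poses are not given: they have to be found in the camera images.
- slicer: white and grey food slicer, fixed, 260 mm deep (x), 340 mm wide (y). Origin: on the counter under its middle; x points away from the robot (yaw within 0.2), y to its left. Near half: base 50 mm high under the carriage. Far half: grey housing 100 mm high at x 45 to 135, red lever on its left end, black handle on its right. Between: blade, and gauge plate (x 1 to 7, y -160 to -40, to 132 mm high)
- blade: bright steel disc blade of 170 mm diameter, 4 mm thick, upright in the slicer's y-z plane; in the slicer's frame its centre is at x 15, y 30, z 100 mm, so its top is 185 mm above the counter; this entry's own origin is the same as the slicer's. Do not touch it
- toggle (a joint): red switch lever, angle in rad about the slicer's x axis: -0.5 = on (leans to the right, slicer -y), 0 = upright, +0.5 = off (leans to the left, slicer +y). Over-centre: past upright it falls to that side's stop by itself; needs about 1 N at its end
- toggle_tip (a point): free end of the red switch lever, on its axis, 85 mm from the pivot; the outer 45 mm is a red cylinder of 22 mm diameter, the rest a 12 mm steel rod
- toggle_pivot (a point): pivot of the switch lever, 105 mm above the counter, at slicer x 90, y 100 mm; axes as the slicer's
- cheese: block of yellow cheese, 80 mm (its x) by 50 mm (its y) by 60 mm high, 0.18 to 0.35 kg, lying loose on the carriage with its x roughly along the slicer's x. Origin: centre of its underside, at the start 68 mm above the counter
- carriage (a joint): aluminium food carriage, slide in m: 0 = fully home at the left stop, grows to the right (slicer -y) up to 0.10. Plate 112 mm (x) by 200 mm (y), top 68 mm above the counter, with a 28 mm high rail on its near edge; about 2 N friction, it stays where it is left
- carriage_knob (a point): centre of the upright black cylindrical knob on the carriage's left end: 32 mm diameter, 45 mm high, its top 156 mm above the counter, on a steel post; moves with the carriage along the slicer's y; at home it is at slicer x -65, y 135 mm
- dial (a joint): black thickness handle, angle in rad about the vertical: 0 = zero stop (pointer straight away from the robot along slicer +x, at the red mark), grows clockwise seen from above up to 1.6. Stays where it is left; about 0.08 N m friction
- dial_grip (a point): on the handle's vertical axis (slicer x 90, y -100 mm), at mid height of its grip bar, 133 mm above the counter. The bar is 74 mm long, 16 mm thick, 32 mm high (115 to 147 mm above the counter), centred on the axis
- dial_pointer (a point): the end of the grip bar that carries the white pointer mark, 37 mm from the axis, at the same height; the bar lies along the line from dial_grip to here
- board: wooden chopping board, fixed, 200 mm (its x) by 160 mm (its y) by 20 mm thick, on one side of the slicer, left or right; a blue plate lies on the other side. Origin: centre of its underside
- board_top (a point): centre of the board's top face, 20 mm above the counter; axes as the board's
- plate: shallow blue ceramic plate, fixed, 170 mm across, 20 mm high, not used. Origin: centre of its underside
- mug: white mug, 80 mm across, 95 mm high, handle on one side, stands beyond the slicer on the left; leave alone. Origin: centre of its underside
- jar: amber glass jar with red cap, 72 mm across, 100 mm high, stands beyond the slicer on the right; leave alone. Origin: centre of its underside
- bowl: blue bowl, 120 mm across, 50 mm high, stands beyond the slicer; leave alone. Origin: centre of its underside
Mind the look-alikes: they are no part of the job. What is meant by the cheese is not green, and is the smaller of those in its own colour.

How it is judged (in metres and radians):
On the way, in this order (a step that is already met when the one before it is completed fails the run):
1. the switch lever is over to off, while the cheese is still on the carriage and the carriage and handle not yet set back (value of joint toggle above 0.35 rad and value of joint carriage above 0.03 m and value of joint dial above 0.4 rad and distance of cheese from where it was at the start of the episode below 0.03 m), for 0.2 s.
2. the cheese stands upright, released and at rest on the middle of the board, the carriage not yet home (x of cheese in the frame of board_top between -0.06 and 0.06 m and y of cheese in the frame of board_top between -0.05 and 0.05 m and z of cheese in the frame of board_top between -0.004 and 0.006 m and angle between cheese's own z axis and vertical below 0.12 rad and linear speed of cheese below 0.03 m/s and contact force between the fingers and cheese below 0.1 N and value of joint toggle above 0.35 rad and value of joint carriage above 0.03 m), for 0.2 s.
3. the carriage is home at its left stop, the thickness handle not yet at zero (value of joint carriage below 0.006 m and value of joint toggle above 0.35 rad and value of joint dial above 0.3 rad), for 0.2 s.
4. the thickness handle is back at zero (value of joint dial below 0.1 rad and value of joint carriage below 0.006 m and value of joint toggle above 0.35 rad), for 0.2 s.
At the end, for the whole second after the job is handed in: Lever off (over 0.35 rad left); cheese released, at rest, upright (0.12 rad) on the board, within 60 mm along and 50 mm across of its middle; carriage within 6 mm of home; handle within 0.1 rad of zero; mug, jar and bowl within 30 mm of their starts (all of step 4 and x of cheese in the frame of board_top between -0.06 and 0.06 m and y of cheese in the frame of board_top between -0.05 and 0.05 m and z of cheese in the frame of board_top between -0.004 and 0.006 m and angle between cheese's own z axis and vertical below 0.12 rad and linear speed of cheese below 0.03 m/s and contact force between the fingers and cheese below 0.1 N and distance of each of mug, jar, bowl from where it was at the start of the episode below 0.03 m); the robot touches nothing.
It fails at once if the blade is touched with more than 1 N (contact force between anything else and blade above 1 N).
It fails at once if the cheese is dropped (moves faster than 0.6 m/s out of the fingers) (linear speed of cheese above 0.6 m/s and contact force between the fingers and cheese below 0.05 N).
It fails at once if the mug is moved more than 30 mm (distance of mug from where it was at the start of the episode above 0.03 m).
It fails at once if the jar is moved more than 30 mm (distance of jar from where it was at the start of the episode above 0.03 m).
It fails at once if the bowl is moved more than 30 mm (distance of bowl from where it was at the start of the episode above 0.03 m).
It also fails if it takes over 72 s, if anything falls off the work surface, if the arm or the gripper's body presses on something with over 40 N, if the wrist force passes 120 N, or if a joint passes its speed limit or range.

## Working session

There is one attempt and no reset: what is moved stays moved. The work goes in short steps, Python scripts to look and compute and a shell command to move; the robot and the scene stay as the last step left them, time stands still between calls to the robot, and variables do not carry over. Pictures are saved under pics/ and viewed, at most 10 in all, crops included, and the job is handed in when it is done.

```bash
mkdir -p pics
cat > h.py <<'E'
import numpy as np, cv2
from workcell import status, optics, ctrl
from scipy.spatial.transform import Rotation as Rn
def cam(n):
    d=optics.get_image(n); d['R']=cv2.Rodrigues(np.array(d['rvec'],float))[0]; d['t']=np.array(d['tvec'],float).ravel(); return d
def ray(d,u,v):
    C=-d['R'].T@d['t']; r=d['R'].T@np.array([(u-d['cx'])/d['fx'],(v-d['cy'])/d['fy'],1.]); return C,r/np.linalg.norm(r)
def onz(d,u,v,z):
    C,r=ray(d,u,v); return C+r*(z-C[2])/r[2]
def proj(d,p):
    q=d['R']@np.array(p,float)+d['t']; return np.array([d['fx']*q[0]/q[2]+d['cx'],d['fy']*q[1]/q[2]+d['cy']])
def save(d,n): cv2.imwrite('pics/'+n,d['frame'][:,:,::-1])
E
python3 - <<'E'
from h import *
for n in('top','side'):
    d=cam(n); save(d,n+'0.png'); print(n,-d['R'].T@d['t'],d['fx'],d['R'][2])
o=status.get_obs();print(o)
E
```

```text
top [ 395.05358223  -14.11567487 1245.22003374] 398.72342795253877 [ 0.14377271 -0.00498959 -0.98959816]
side [ 444.22480423 -851.96842964  751.43336789] 433.21374714243234 [ 0.12321707  0.80461821 -0.58086753]
{'t': 0.1, 'qpos': array([ 1.28499766e+00,  4.23768543e-01,  1.63062565e+00, -2.61883904e-05,
        1.08862585e+00, -1.89693117e-02]), 'qvel': array([ 0.00045953, -0.0014516 , -0.00162916,  0.00109212, -0.0018589 ,
       -0.00015607]), 'joint_torque': array([ 2.21916603e-04, -5.45611739e+01, -2.74322033e+01,  6.44576107e-02,
        1.87659130e-02, -6.42534405e-05]), 'ee_pos': array([164.6200037 , 602.41717518, 240.97210575]), 'orientation': array([-4.17847472e-01, -3.11348449e+00,  2.22155126e-03]), 'ft_force': array([-0.09267513, -0.75672153,  0.54300965]), 'moment': array([0.02559768, 0.05185476, 0.01687061]), 'grasp_force': 0.0, 'width': 87.83355025318963}
```

View pics/top0.png

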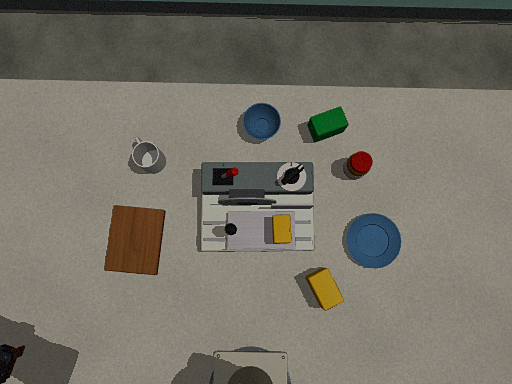

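View pics/side0.png

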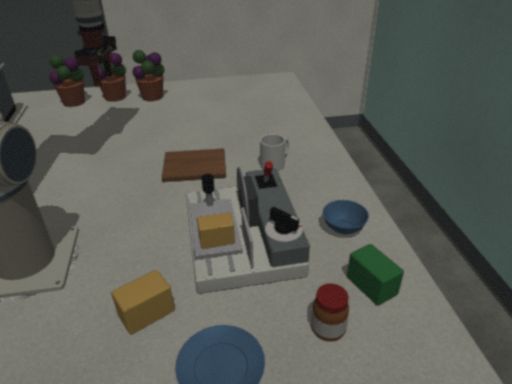

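Top view: yellow blocks at (283,229) on the carriage and (325,289) on the counter, and a green block at (328,124). The one on the carriage is the smaller yellow one, so it should be the cheese. The board is at (135,240), left of the slicer. The knob is at (231,229), the lever tip at (235,171) and the dial at (291,176). Next I confirm the cheese in an enlarged crop and measure.

Run:
```python
from h import *
d=cam('top'); f=d['frame']; 
c=cv2.resize(f[145:265,190:330],None,fx=5,fy=5,interpolation=cv2.INTER_CUBIC); cv2.imwrite('pics/crop1.png',c[:,:,::-1])
hsv=cv2.cvtColor(f,cv2.COLOR_RGB2HSV)
def blobs(m,name,z,box=None):
    m=m.astype(np.uint8)*255
    if box: k=np.zeros_like(m); x0,y0,x1,y1=box; k[y0:y1,x0:x1]=1; m=m*k
    for ct in cv2.findContours(m,cv2.RETR_EXTERNAL,cv2.CHAIN_APPROX_NONE)[0]:
        if cv2.contourArea(ct)<15: continue
        w=np.array([onz(d,*p[0],z)[:2] for p in ct],np.float32); r=cv2.minAreaRect(w)
        print(name,'px',np.round(cv2.minAreaRect(ct)[0],1),'w',np.round(r[0],1),'size',np.round(r[1],1),'ang',round(r[2],2))
H,S,V=[hsv[...,i].astype(int) for i in range(3)]
yl=(H>15)&(H<32)&(S>140)&(V>60)
blobs(yl&(V>150),'yellowTop',128); blobs(yl,'yellow',60)
blobs((H>3)&(H<15)&(S>110)&(V>50),'board',20,(95,195,175,285))
blobs(((H<6)|(H>174))&(S>150)&(V>60),'red',180,(200,150,320,200))
blobs((V<45),'dark',156,(215,215,245,245)); blobs((V<45),'dial',147,(275,160,310,192))
```

```text
yellowTop px [326.  288.9] w [ 303.  -204.2] size [97.  57.6] ang 27.93
yellowTop px [282. 228.] w [467.1 -81.4] size [72.7 44.9] ang 1.16
yellow px [324.4 288. ] w [ 299.3 -210.6] size [112.   69.4] ang 28.66
yellow px [281.5 228.5] w [470.  -84.1] size [86.2 50.6] ang 0.89
board px [134.4 239.6] w [430.2 360.9] size [161.7 198.2] ang 85.86
red px [231.8 171.3] w [615.   60.2] size [17.4 33.5] ang 7.06
dark px [230.3 228.6] w [460.2  61.3] size [31.  28.7] ang 46.43
dial px [291.9 174.2] w [ 617.2 -106.3] size [40.1 72.9] ang 64.35
```

View pics/crop1.png

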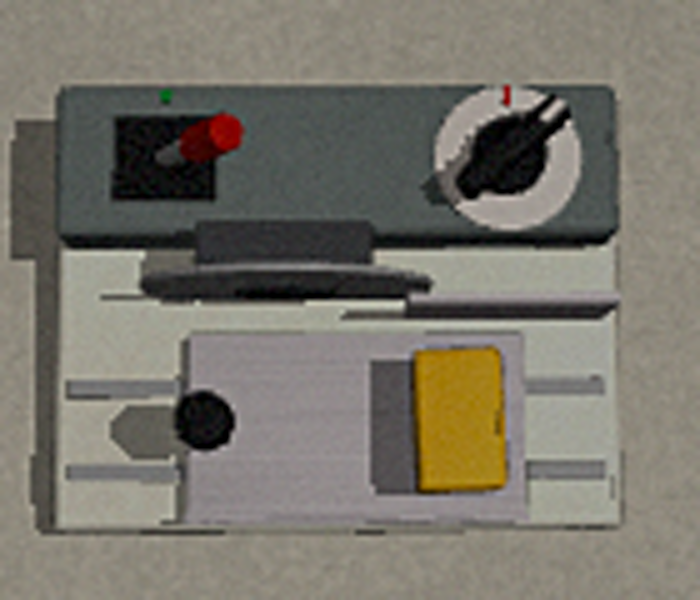

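The crop confirms the cheese: a yellow block lying on the carriage, crop (415..507, 347..490). The lever leans right, with its tip at crop (226,133). The dial's white mark points up-right to (560,105).

Run:
```python
from h import *
d=cam('top')
P=lambda x,y,z: onz(d,190+x/5-.4,145+y/5-.4,z)
a,b=P(57,88,100),P(615,88,100); e,f=P(53,528,50),P(621,523,50)
print(a,b,e,f)
y1=np.arctan2(-(a-b)[0],(a-b)[1]); y2=np.arctan2(-(e-f)[0],(e-f)[1]); print('yaw',y1,y2,'widths',np.linalg.norm(a-b),np.linalg.norm(e-f))
yaw=(y1+y2)/2; R=np.array([[np.cos(yaw),-np.sin(yaw)],[np.sin(yaw),np.cos(yaw)]])
o1=((a+b)/2)[:2]-R@[135,0]; o2=((e+f)/2)[:2]-R@[-130,0]; print('origin',o1,o2)
o=(o1+o2)/2
W=lambda x,y:np.round(o+R@[x,y],1)
L=lambda p:np.round(R.T@(np.array(p[:2])-o),1)
print('org',o,'yaw',yaw)
print('tip local',L(P(228,133,179)),'expect 90,59  pivot',W(90,100))
print('dial axis disc local',L(P(508,158,108)),'world',W(90,-100)); p=P(557,105,147);q=P(463,190,147);print('dial bar',L(p),L(q))
print('knob local',L(P(204,420,156)),'home world',W(-65,135))
ch=np.mean([P(x,y,128) for x,y in((415,350),(500,347),(507,488),(417,491))],0);print('cheese',ch,L(ch))
```

```text
[656.66530209 156.98833579 100.        ] [ 663.82900888 -170.78556838  100.        ] [401.18076541 155.75872597  50.        ] [ 410.89999842 -181.53251218   50.        ]
yaw 0.02185215600365539 0.0288075798387794 widths 327.8521785003286 337.43124162578204
origin [525.29046132 -10.31778281] [535.99868     -9.59436238]
org [530.64457066  -9.9560726 ] yaw 0.025329867921217393
tip local [86.5 58.9] expect 90,59  pivot [618.1  92.3]
dial axis disc local [ 85.8 -99.8] world [ 623.1 -107.6]
dial bar [ 108.5 -124.5] [ 60.1 -70.9]
knob local [-68.2  72.6] home world [462.2 123.4]
cheese [465.96692529 -80.2041203  128.        ] [-66.4 -68.6]
```

```bash
cat >> h.py <<'E'
O=np.array([527.2,-10.]); YAW=.025
def W(x,y):
    c,s=np.cos(YAW),np.sin(YAW); return O+np.array([c*x-s*y,s*x+c*y])
def go(x,y,z,az=None):
    o=status.get_obs(); R=Rn.from_rotvec(o['orientation']); M=R.as_matrix()
    sh=M.T@(np.array([x,y,z],float)-o['ee_pos'])
    if az is None: az=np.arctan2(M[1,1],M[0,1])
    Y=np.array([np.cos(az),np.sin(az),0]); 
    if Y@M[:,1]<0: Y=-Y
    Z=np.array([0,0,-1.]); T=np.column_stack([np.cross(Y,Z),Y,Z])
    rv=Rn.from_matrix(M.T@T).as_rotvec()
    print('t',round(o['t'],1),'at',np.round(o['ee_pos'],1),'az',round(np.arctan2(M[1,1],M[0,1]),3),'F',np.round(o['ft_force'],1),'w',round(o['width'],1),'SHIFT',np.round(sh,1),'TURN',np.round(rv,3))
E
python3 - <<'E'
from h import *
x,y=W(90,15); go(x,y,241,np.pi/2+YAW)
x,y=W(90,15); go(x,y,174,np.pi/2+YAW)
E
```

```text
t 0.2 at [164.6 602.6 241.2] az 1.304 F [-0.6 -0.7 -0.7] w 87.9 SHIFT [-593.1 -455.1    0.6] TURN [-0.001 -0.    -0.292]
t 0.2 at [164.6 602.6 241.2] az 1.304 F [-0.6 -0.7 -0.7] w 87.9 SHIFT [-593.1 -455.    67.6] TURN [-0.001 -0.    -0.292]
```

```bash
python3 -m inch '[[[-30,-23,0,0,0,-0.02,0],[-65,-50,0,0,0,-0.03,0],[-100,-77,0,0,0,-0.05,0],[-135,-104,0,0,0,-0.07,0],[-170,-130,0,0,0,-0.08,0],[-205,-157,0,0,0,-0.1,0],[-240,-184,0,0,0,-0.12,0],[-275,-211,0,0,0,-0.14,0],[-310,-238,0,0,0,-0.15,0],[-345,-265,0,0,0,-0.17,0],[-380,-292,0,0,0,-0.19,0],[-415,-318,0,0,0,-0.2,0],[-450,-345,0,0,0,-0.22,0],[-485,-372,0,0,0,-0.24,0],[-520,-399,0,0,0,-0.26,0],[-550,-422,0,0,0,-0.27,0],[-575,-441,0,0,0,-0.285,0],[-593,-455,0,0,0,-0.292,0],[-593,-455,0,0,0,-0.292,0],[-593,-455,0,0,0,-0.292,0]]]'
python3 - <<'E'
from h import *
x,y=W(90,15); go(x,y,174,np.pi/2+YAW)
x,y=W(90,95); go(x,y,174,np.pi/2+YAW)
E
```

```text
t: 2.2
ee_pos: [616.3, 7.6, 241.2]
orientation: [0.038, -3.14, -0.0]
ft_force: [0.1, 1.2, -1.2]
width: 0.1
grasp_force: 0.0
t 2.2 at [616.3   7.6 241.2] az 1.595 F [ 0.1  1.2 -1.2] w 0.1 SHIFT [-0.5 -0.4 67.2] TURN [ 0.    -0.001 -0.001]
t 2.2 at [616.3   7.6 241.2] az 1.595 F [ 0.1  1.2 -1.2] w 0.1 SHIFT [-0.5 79.6 67.2] TURN [ 0.    -0.001 -0.001]
```

Descend, push left by 80 mm, then rise.

```bash
python3 -m inch '[[[0,0,25,0,0,0,0],[0,0,50,0,0,0,0],[0,0,67,0,0,0,0],[0,0,67,0,0,0,0],[0,10,67,0,0,0,0],[0,18,67,0,0,0,0],[0,26,67,0,0,0,0],[0,34,67,0,0,0,0],[0,42,67,0,0,0,0],[0,50,67,0,0,0,0],[0,58,67,0,0,0,0],[0,66,67,0,0,0,0],[0,74,67,0,0,0,0],[0,80,67,0,0,0,0],[0,80,67,0,0,0,0],[0,70,60,0,0,0,0],[0,60,35,0,0,0,0],[0,60,10,0,0,0,0],[0,60,0,0,0,0,0],[0,60,0,0,0,0,0]]]'
python3 - <<'E'
from h import *
go(466,-80.5,241,np.pi/2+YAW)
d=cam('side'); c=cv2.resize(d['frame'][140:300,160:340],None,fx=4,fy=3.7); cv2.imwrite('pics/s2.png',c[:,:,::-1])
E
```

```text
t: 4.2
ee_pos: [616.3, 67.0, 243.6]
orientation: [-0.039, 3.138, 0.0]
ft_force: [-0.3, -0.3, 0.5]
width: 0.5
grasp_force: 0.0
t 4.2 at [616.3  67.  243.6] az 1.595 F [-0.3 -0.3  0.5] w 0.5 SHIFT [ 153.9 -143.8    2. ] TURN [ 0.     0.004 -0.   ]
```

View pics/s2.png

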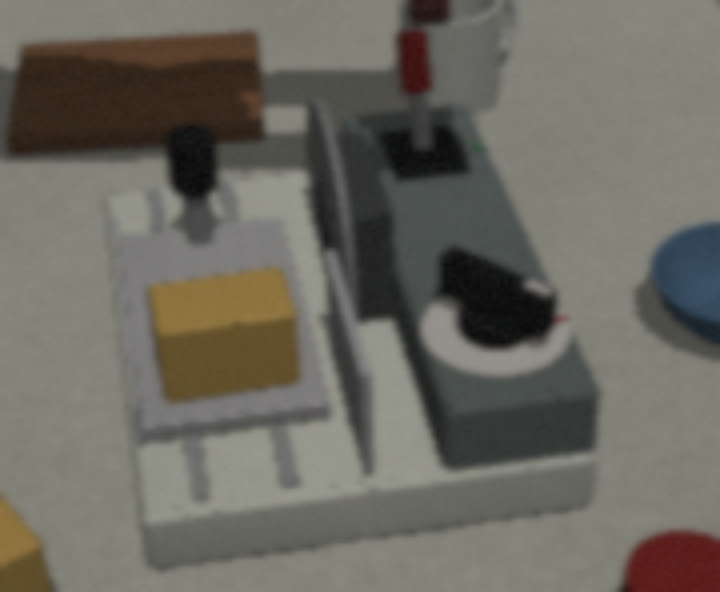

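The lever now stands at crop (414,60) over its slot, leaning left towards the board. The cheese, crop (225,330), is undisturbed. I check the lever numerically while moving over the cheese.

```bash
python3 -m inch '[[[25,-24,0,0,0,0,100],[60,-57,0,0,0,0,100],[95,-90,0,0,0,0,100],[125,-118,0,0,0,0,100],[145,-136,0,0,0,0,100],[154,-144,0,0,0,0,100],[154,-144,0,0,0,0,100],[154,-144,0,0,0,0,100]]]'
python3 - <<'E'
from h import *
d=cam('side')
for a in(-.5,0,.5): print(a,proj(d,[*W(90,100+85*np.sin(a)),105+85*np.cos(a)]),proj(d,[*W(90,100+40*np.sin(a)),105+40*np.cos(a)]))
f=d['frame'][120:200,240:300].astype(int); m=(f[...,0]>50)&(f[...,0]>2.5*f[...,1]);ys,xs=np.nonzero(m);print('red',xs.mean()+240,ys.mean()+120,ys.min()+120,ys.max()+120)
go(466,-80.5,105,np.pi/2+YAW)
c=cam('top'); save(c,'t3.png')
h=cv2.cvtColor(c['frame'],cv2.COLOR_RGB2HSV).astype(int); m=((h[...,0]>15)&(h[...,0]<32)&(h[...,1]>140)&(h[...,2]>40)); m[260:]=0; ys,xs=np.nonzero(m); print('yellow visible',len(xs),xs.min(),xs.max(),ys.min(),ys.max())
E
```

```text
t: 5.05
ee_pos: [465.7, -79.9, 241.4]
orientation: [-0.039, 3.141, 0.0]
ft_force: [0.3, 0.3, 0.5]
width: 61.1
grasp_force: 0.0
-0.5 [267.49187947 163.63716722] [265.73750191 172.31992243]
0 [264.117368   151.93018779] [264.20552377 166.84189435]
0.5 [260.97556006 147.71117738] [262.73289054 164.63033607]
red 263.1463414634146 156.29268292682926 149 164
t 5.1 at [466.  -79.7 241.5] az 1.596 F [ 1.  -0.   0.5] w 65.1 SHIFT [ 1.000e-01 -8.000e-01  1.365e+02] TURN [0.    0.    0.001]
yellow visible 217 109 368 154 259
```

```bash
python3 -m inch '[[[0,-1,0,0,0,0,100],[0,-1,0,0,0,0,100],[0,-1,0,0,0,0,100],[0,-1,30,0,0,0,100],[0,-1,65,0,0,0,100],[0,-1,95,0,0,0,100],[0,-1,118,0,0,0,100],[0,-1,132,0,0,0,100],[0,-1,137,0,0,0,100],[0,-1,137,0,0,0,100],[0,-1,137,0,0,0,0],[0,-1,137,0,0,0,0],[0,-1,137,0,0,0,0],[0,-1,137,0,0,0,0],[0,-1,137,0,0,0,0],[0,-1,137,0,0,0,0],[0,-1,137,0,0,0,0],[0,-1,137,0,0,0,0]]]'
```

```text
t: 6.95
ee_pos: [465.2, -81.2, 105.0]
orientation: [-0.039, 3.141, -0.0]
ft_force: [-1.7, 0.1, 4.9]
width: 50.0
grasp_force: 29.7
```

```bash
python3 -m inch '[[[0,0,-5,0,0,0,0],[0,0,-20,0,0,0,0],[0,0,-45,0,0,0,0],[0,0,-75,0,0,0,0],[0,0,-105,0,0,0,0],[0,0,-130,0,0,0,0],[0,0,-145,0,0,0,0],[0,0,-150,0,0,0,0],[0,0,-150,0,0,0,0]]]'
python3 - <<'E'
from h import *
c=cam('top');h=cv2.cvtColor(c['frame'],cv2.COLOR_RGB2HSV).astype(int)
m=((h[...,0]>3)&(h[...,0]<15)&(h[...,1]>110)&(h[...,2]>30)).astype(np.uint8); m[:195]=0;m[285:]=0;m[:,:95]=0;m[:,175:]=0
ct=max(cv2.findContours(m,0,1)[0],key=cv2.contourArea); r=cv2.minAreaRect(np.array([onz(c,*p[0],20)[:2] for p in ct],np.float32)); print(r)
go(430,361,255,np.pi/2-.07); go(430,361,100,np.pi/2-.07)
E
```

```text
t: 7.85
ee_pos: [464.9, -81.2, 254.9]
orientation: [-0.04, 3.141, -0.0]
ft_force: [-0.7, -0.7, -3.0]
width: 50.0
grasp_force: 29.7
((430.2595520019531, 360.5934143066406), (161.43026733398438, 198.82611083984375), 85.523193359375)
t 7.9 at [464.5 -81.1 254.1] az 1.596 F [ 0.5 -0.1 -1.8] w 50.3 SHIFT [ 23.4 442.9  -0.8] TURN [ 0.    -0.001  0.095]
t 7.9 at [464.5 -81.1 254.1] az 1.596 F [ 0.5 -0.1 -1.8] w 50.3 SHIFT [ 23.3 442.8 154.2] TURN [ 0.    -0.001  0.095]
```

```bash
python3 -m inch '[[[1,12,0,0,0,0,0],[2,35,0,0,0,0.01,0],[4,65,0,0,0,0.015,0],[5,100,0,0,0,0.02,0],[7,135,0,0,0,0.03,0],[9,170,0,0,0,0.04,0],[11,205,0,0,0,0.05,0],[13,240,0,0,0,0.055,0],[15,275,0,0,0,0.06,0],[17,310,0,0,0,0.07,0],[19,345,0,0,0,0.08,0],[20,380,0,0,0,0.085,0],[22,410,0,0,0,0.09,0],[23,432,0,0,0,0.095,0],[23,443,0,0,0,0.095,0],[23,443,15,0,0,0.095,0],[23,443,40,0,0,0.095,0],[23,443,70,0,0,0.095,0],[23,443,95,0,0,0.095,0],[23,443,95,0,0,0.095,0]]]'
python3 - <<'E'
from h import *
go(430,361,57,np.pi/2-.07)
E
```

```text
t: 9.9
ee_pos: [428.3, 359.0, 155.8]
orientation: [-0.11, -3.134, 0.009]
ft_force: [0.4, -0.1, -2.8]
width: 50.0
grasp_force: 29.7
t 9.9 at [428.3 359.  155.8] az 1.501 F [ 0.4 -0.1 -2.8] w 50.0 SHIFT [-2.1  2.7 98.8] TURN [-0.006 -0.006  0.   ]
```

```bash
python3 -m inch '[[[-1,1,15,0,0,0,0],[-2,2,40,0,0,0,0],[-2,2,65,0,0,0,0],[-2,2,82,0,0,0,0],[-2,2,90,0,0,0,0],[-2,2,94,0,0,0,0],[-2,2,96,0,0,0,0],[-2,2,97,0,0,0,0],[-2,2,97,0,0,0,0],[-2,2,97,0,0,0,0]]]'
python3 - <<'E'
from h import *
go(430,361,57,np.pi/2-.07)
E
```

```text
t: 10.9
ee_pos: [433.3, 363.2, 63.3]
orientation: [0.11, 3.139, 0.001]
ft_force: [-0.0, 0.8, -3.6]
width: 50.0
grasp_force: 29.7
t 10.9 at [433.3 363.2  63.3] az 1.501 F [-0.   0.8 -3.6] w 50.0 SHIFT [ 3.2 -2.4  6.3] TURN [0.001 0.001 0.   ]
```

```bash
python3 -m inch '[[[0,0,1,0,0,0,0],[0,0,2,0,0,0,0],[0,0,3,0,0,0,0],[0,0,4,0,0,0,0],[0,0,4,0,0,0,0],[0,0,4,0,0,0,0]]]'
python3 - <<'E'
from h import *
go(430,361,57,np.pi/2-.07)
E
```

```text
t: 11.5
ee_pos: [432.9, 362.9, 58.6]
orientation: [-0.11, -3.14, 0.0]
ft_force: [-0.6, 0.4, -1.6]
width: 50.1
grasp_force: 29.7
t 11.5 at [432.9 362.9  58.6] az 1.501 F [-0.6  0.4 -1.6] w 50.1 SHIFT [ 2.8 -2.1  1.6] TURN [-0. -0.  0.]
```

```bash
python3 -m inch '[[[0,0,1,0,0,0,0],[0,0,1.5,0,0,0,0],[0,0,2,0,0,0,0],[0,0,2,0,0,0,0],[0,0,2,0,0,0,0]]]'
```

```text
t: 12.0
ee_pos: [433.0, 362.9, 57.0]
orientation: [0.11, 3.14, 0.0]
ft_force: [-2.3, -1.5, 5.2]
width: 50.6
grasp_force: 29.7
```

Contact (upward force). Release and rise.

```bash
python3 -m inch '[[[0,0,0,0,0,0,70],[0,0,0,0,0,0,80],[0,0,0,0,0,0,90],[0,0,0,0,0,0,90],[0,0,0,0,0,0,90],[0,0,0,0,0,0,90],[0,0,-10,0,0,0,90],[0,0,-30,0,0,0,90],[0,0,-60,0,0,0,90],[0,0,-95,0,0,0,90],[0,0,-130,0,0,0,90],[0,0,-160,0,0,0,90],[0,0,-180,0,0,0,90],[0,0,-185,0,0,0,90],[0,0,-185,0,0,0,90]]]'
python3 - <<'E'
from h import *
for az in (np.pi/2+YAW,YAW): 
  x,y=W(-65,30); go(x,y,242,az)
d=cam('side'); save(d,'s4.png')
c=cam('top'); f=c['frame'][215:245,215:250]; m=(f.max(2)<45);m[:, :]&=True; ys,xs=np.nonzero(m); print('knob',onz(c,xs.mean()+215,ys.mean()+215,156), 'Fcheck',len(xs))
E
```

```text
t: 13.5
ee_pos: [433.1, 363.1, 242.6]
orientation: [0.11, 3.138, 0.002]
ft_force: [-1.0, 0.0, 0.3]
width: 79.3
grasp_force: 0.0
t 13.5 at [433.1 363.1 242.6] az 1.501 F [-1.   0.   0.3] w 79.3 SHIFT [-5.230e+01 -3.419e+02  2.000e-01] TURN [ 0.001  0.001 -0.095]
t 13.5 at [433.1 363.1 242.6] az 1.501 F [-1.   0.   0.3] w 79.3 SHIFT [-5.230e+01 -3.419e+02  2.000e-01] TURN [0.002 0.    1.476]
knob [460.15017331  61.23348166 156.        ] Fcheck 108
```

View pics/s4.png

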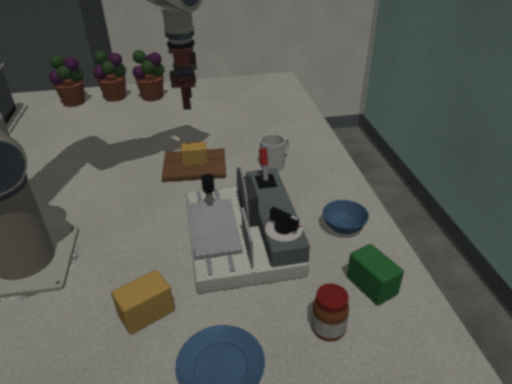

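The cheese stands upright at (194,154) on the middle of the board, and the carriage is empty. Next I push the knob, at (208,183), to the left with closed fingers.

```bash
python3 -m inch '[[[-3,-15,0,0,0,-0.01,0],[-8,-45,0,0,0,-0.02,0],[-14,-85,0,0,0,-0.03,0],[-20,-125,0,0,0,-0.04,0],[-26,-165,0,0,0,-0.05,0],[-32,-205,0,0,0,-0.06,0],[-38,-245,0,0,0,-0.07,0],[-44,-285,0,0,0,-0.08,0],[-48,-315,0,0,0,-0.09,0],[-51,-338,0,0,0,-0.095,0],[-52,-348,0,0,0,-0.095,0],[-52,-348,0,0,0,-0.095,0],[-52,-348,30,0,0,-0.095,0],[-52,-348,65,0,0,-0.095,0],[-52,-348,90,0,0,-0.095,0],[-52,-348,98,0,0,-0.095,0],[-52,-348,98,0,0,-0.095,0]]]'
python3 - <<'E'
from h import *
x,y=W(-65,135); go(x,y-30,144,np.pi/2+YAW)
E
```

```text
t: 15.3
ee_pos: [459.8, 13.0, 142.7]
orientation: [0.041, -3.138, -0.0]
ft_force: [0.1, -0.2, 0.5]
width: 0.4
grasp_force: 0.0
t 15.3 at [459.8  13.  142.7] az 1.597 F [ 0.1 -0.2  0.5] w 0.4 SHIFT [-1.2 80.3 -1.3] TURN [ 0.    -0.003  0.001]
```

```bash
python3 -m inch '[[[0,8,0,0,0,0,0],[0,16,0,0,0,0,0],[0,22,0,0,0,0,0],[0,28,0,0,0,0,0],[0,34,0,0,0,0,0],[0,40,0,0,0,0,0],[0,46,0,0,0,0,0],[0,52,0,0,0,0,0],[0,58,0,0,0,0,0],[0,64,0,0,0,0,0],[0,69,0,0,0,0,0],[0,73,0,0,0,0,0],[0,76,0,0,0,0,0],[0,78,0,0,0,0,0],[0,78,0,0,0,0,0]]]'
```

```text
t: 16.8
ee_pos: [458.4, 90.4, 143.5]
orientation: [0.04, -3.141, -0.0]
ft_force: [0.2, -0.3, 0.1]
width: 0.5
grasp_force: 0.1
```

```bash
python3 -m inch '[[[0,1,0,0,0,0,0],[0,2,0,0,0,0,0],[0,3,0,0,0,0,0],[0,4,0,0,0,0,0]]]';  python3 -m inch '[[[0,1,0,0,0,0,0],[0,2,0,0,0,0,0],[0,3,0,0,0,0,0],[0,3,0,0,0,0,0]]]'
```

```text
t: 17.2
ee_pos: [458.2, 94.0, 143.5]
orientation: [0.039, -3.141, 0.0]
ft_force: [-0.3, -2.3, 0.2]
width: 0.3
grasp_force: 1.0
t: 17.6
ee_pos: [458.2, 96.9, 143.6]
orientation: [0.04, -3.141, 0.001]
ft_force: [-0.6, -4.1, -0.8]
width: 0.7
grasp_force: 2.0
```

```bash
python3 -m inch '[[[0,1,0,0,0,0,0],[0,2,0,0,0,0,0],[0,3,0,0,0,0,0],[0,4,0,0,0,0,0],[0,4,0,0,0,0,0]]]';  python3 -m inch '[[[0,1,0,0,0,0,0],[0,2,0,0,0,0,0],[0,3,0,0,0,0,0],[0,3,0,0,0,0,0]]]'
```

```text
t: 18.1
ee_pos: [458.1, 97.6, 143.5]
orientation: [0.043, -3.14, 0.009]
ft_force: [1.9, -29.1, 1.3]
width: 0.4
grasp_force: 14.5
t: 18.5
ee_pos: [458.1, 97.9, 143.5]
orientation: [0.045, -3.14, 0.016]
ft_force: [4.5, -47.6, 3.1]
width: 0.3
grasp_force: 24.3
```

```bash
python3 -m inch '[[[0,-10,0,0,0,0,0],[0,-22,0,0,0,0,0],[0,-25,-20,0,0,0,0],[0,-25,-50,0,0,0,0],[0,-25,-80,0,0,0,0],[0,-25,-100,0,0,0,0],[0,-25,-105,0,0,0,0],[0,-25,-105,0,0,0,0]]]'
python3 - <<'E'
from h import *
c=cam('top'); f=c['frame'][215:245,190:232]; ys,xs=np.nonzero(f.max(2)<45); print('knob',onz(c,xs.mean()+190,ys.mean()+215,156),len(xs),'expect',W(-65,135))
f=c['frame'][160:192,275:310]; m=f.max(2)<45; 
ys,xs=np.nonzero(m); p=np.array([onz(c,a+275,b+160,140)[:2] for a,b in zip(xs,ys)]); l=cv2.fitLine(p.astype(np.float32),2,0,.01,.01).ravel(); print('dial',p.mean(0),'ang cw',-np.arctan2(l[1],l[0])+YAW)
x,y=W(90,-100); go(x,y,245,np.pi/2-.84+YAW)
cv2.imwrite('pics/c5.png',cv2.resize(c['frame'][145:265,190:330],None,fx=5,fy=5)[:,:,::-1])
E
```

```text
t: 19.3
ee_pos: [459.2, 79.3, 249.1]
orientation: [-0.04, 3.14, 0.001]
ft_force: [-0.0, 0.5, -0.3]
width: 0.1
grasp_force: 0.0
knob [437.01878878  77.86003441 156.        ] 19 expect [458.84566299 123.33298396]
dial [ 614.25137613 -104.21683775] ang cw 0.9079952
t 19.4 at [458.6  79.2 248.2] az 1.596 F [ 0.6 -0.8 -0.3] w 0.4 SHIFT [-156.2 -191.     3.1] TURN [ 0.   -0.    0.84]
```

View pics/c5.png

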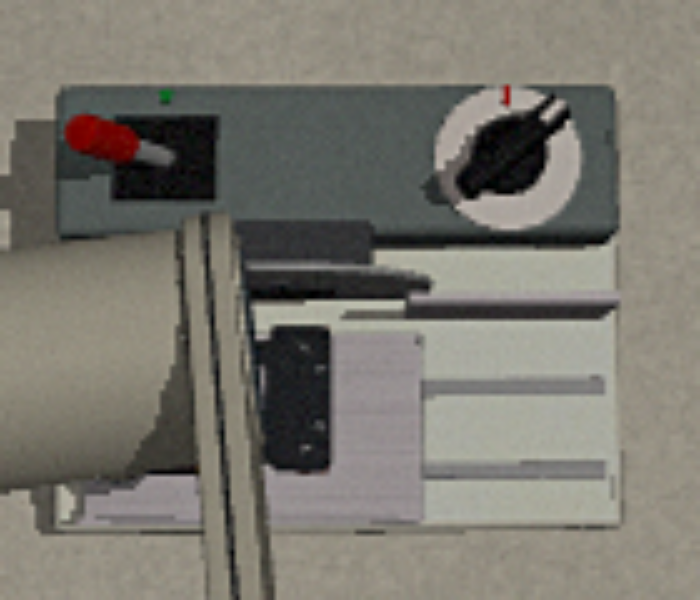

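The lever is at crop (85,133), leaning left, and the carriage's right edge moved from 525 to 422, about 61 mm, so it is home. The dial bar runs from (462,190) to (565,105). Now I move over the handle.

```bash
python3 -m inch '[[[-15,-20,0,0,0,0.08,60],[-35,-43,0,0,0,0.2,60],[-57,-70,0,0,0,0.32,60],[-80,-98,0,0,0,0.44,60],[-103,-126,0,0,0,0.56,60],[-125,-153,0,0,0,0.68,60],[-145,-177,0,0,0,0.78,60],[-154,-188,0,0,0,0.85,60],[-156,-191,0,0,0,0.87,60],[-156,-191,0,0,0,0.87,60],[-156,-191,0,0,0,0.87,60]]]'
python3 - <<'E'
from h import *
x,y=W(90,-100); go(x,y,140,np.pi/2-.87+YAW)
c=cam('top'); f=c['frame'][215:245,185:232]; ys,xs=np.nonzero(f.max(2)<45); print('knob',onz(c,np.median(xs)+185,np.median(ys)+215,156),len(xs),'expect',W(-65,135))
E
```

```text
t: 20.45
ee_pos: [618.7, -107.1, 247.7]
orientation: [-1.284, -2.865, 0.0]
ft_force: [-0.6, -0.0, 0.1]
width: 52.8
grasp_force: 0.0
t 20.4 at [ 618.7 -107.1  247.7] az 0.728 F [-0.6 -0.   0.1] w 52.8 SHIFT [ -1.3   0.4 107.7] TURN [-0.001 -0.002  0.002]
knob [458.3081102  119.13909172 156.        ] 115 expect [458.84566299 123.33298396]
```

Allowing for the visible knob side (about 2.5 mm of bias), the knob is at home, and the hard stop at 48 N agrees. Next I grip the handle.

```bash
python3 -m inch '[[[-1,0,30,0,0,0,60],[-1,0,60,0,0,0,60],[-1,0,85,0,0,0,60],[-1,0,100,0,0,0,60],[-1,0,107,0,0,0,60],[-1,0,107,0,0,0,60],[-1,0,107,0,0,0,0],[-1,0,107,0,0,0,0],[-1,0,107,0,0,0,0],[-1,0,107,0,0,0,0],[-1,0,107,0,0,0,0],[-1,0,107,0,0,0,0]]]'
```

```text
t: 21.7
ee_pos: [621.4, -107.9, 142.2]
orientation: [1.288, 2.863, 0.003]
ft_force: [4.0, 4.3, 0.8]
width: 16.0
grasp_force: 30.0
```

```bash
python3 -m inch '[[[0,0,0,0,0,-0.06,0],[0,0,0,0,0,-0.14,0],[0,0,0,0,0,-0.22,0],[0,0,0,0,0,-0.3,0],[0,0,0,0,0,-0.38,0],[0,0,0,0,0,-0.46,0],[0,0,0,0,0,-0.54,0],[0,0,0,0,0,-0.62,0],[0,0,0,0,0,-0.7,0],[0,0,0,0,0,-0.76,0],[0,0,0,0,0,-0.8,0],[0,0,0,0,0,-0.8,0]]]';python3 - <<'E'
from h import *
go(620,-108,140,np.pi/2+YAW); print(status.get_obs()['moment'])
E
```

```text
t: 22.9
ee_pos: [621.2, -108.3, 142.2]
orientation: [0.07, 3.139, 0.001]
ft_force: [2.6, 3.3, 1.2]
width: 15.8
grasp_force: 30.0
t 22.9 at [ 621.2 -108.3  142.2] az 1.526 F [2.6 3.3 1.2] w 15.8 SHIFT [1.3 0.3 2.2] TURN [ 0.     0.002 -0.069]
[ 0.4583042  -0.55607153  0.06136635]
```

```bash
python3 -m inch '[[[0,0,0,0,0,-0.03,0],[0,0,0,0,0,-0.06,0],[0,0,0,0,0,-0.09,0],[0,0,0,0,0,-0.09,0]]]';python3 - <<'E'
from h import *
go(620,-108,140,np.pi/2+YAW); print(status.get_obs()['moment'])
E
```

```text
t: 23.3
ee_pos: [621.3, -108.3, 142.2]
orientation: [-0.071, 3.139, 0.001]
ft_force: [4.2, 4.0, 1.6]
width: 15.9
grasp_force: 30.1
t 23.3 at [ 621.3 -108.3  142.2] az 1.616 F [4.2 4.  1.6] w 15.9 SHIFT [1.2 0.4 2.2] TURN [0.001 0.002 0.02 ]
[ 0.56843183 -0.69803672 -0.49734099]
```

```bash
python3 -m inch '[[[0,0,0,0,0,-0.03,0],[0,0,0,0,0,-0.03,0]]]';python3 - <<'E'
from h import *
go(620,-108,140,np.pi/2+YAW); print(status.get_obs()['moment'])
E
python3 -m inch '[[[0,0,0,0,0,0.03,0],[0,0,0,0,0,0.03,60],[0,0,0,0,0,0.03,60],[0,0,0,0,0,0.03,60],[0,0,0,0,0,0.03,60],[0,0,-20,0,0,0.03,60],[0,0,-55,0,0,0.03,60],[0,0,-90,0,0,0.03,60],[0,0,-110,0,0,0.03,60],[0,0,-115,0,0,0.03,60],[0,0,-115,0,0,0.03,60]]]';python3 - <<'E'
from h import *
go(450,200,300)
E
```

```text
t: 23.5
ee_pos: [621.1, -108.4, 142.2]
orientation: [-0.117, 3.138, 0.001]
ft_force: [3.6, 5.2, 2.5]
width: 16.0
grasp_force: 30.6
t 23.5 at [ 621.1 -108.4  142.2] az 1.645 F [3.6 5.2 2.5] w 16.0 SHIFT [1.1 0.4 2.2] TURN [0.001 0.002 0.049]
[ 0.66046359 -0.61700411 -0.68838985]
t: 24.6
ee_pos: [620.4, -108.8, 257.0]
orientation: [-0.071, 3.14, -0.0]
ft_force: [-0.1, -1.2, -0.1]
width: 52.2
grasp_force: 0.0
t 24.6 at [ 620.4 -108.8  257. ] az 1.616 F [-0.1 -1.2 -0.1] w 52.2 SHIFT [156.2 316.1 -43.2] TURN [-0.     0.001  0.   ]
```

```bash
python3 -m inch '[[[20,-14,-10,0,0,0,60],[55,-39,-20,0,0,0,60],[90,-64,-30,0,0,0,60],[125,-89,-30,0,0,0,60],[160,-114,-30,0,0,0,60],[195,-139,-30,0,0,0,60],[225,-160,-30,0,0,0,60],[250,-177,-30,0,0,0,60],[260,-185,-30,0,0,0,60],[260,-185,-30,0,0,0,60]]]'
python3 - <<'E'
from h import *
c=cam('top'); f=c['frame'][145:290,100:330]; cv2.imwrite('pics/c6.png',cv2.resize(f,None,fx=3.4,fy=3.4,interpolation=cv2.INTER_CUBIC)[:,:,::-1])
h=cv2.cvtColor(c['frame'],cv2.COLOR_RGB2HSV).astype(int); m=((h[...,0]>15)&(h[...,0]<32)&(h[...,1]>140)&(h[...,2]>100)); m[:,180:]=0; ys,xs=np.nonzero(m); print('cheese',onz(c,xs.mean(),ys.mean(),75))
E
```

```text
t: 25.6
ee_pos: [367.8, -305.5, 285.6]
orientation: [0.067, -3.139, -0.002]
ft_force: [0.0, -0.4, 0.0]
width: 52.7
grasp_force: 0.0
cheese [435.0015777  361.72618973  75.        ]
```

View pics/c6.png

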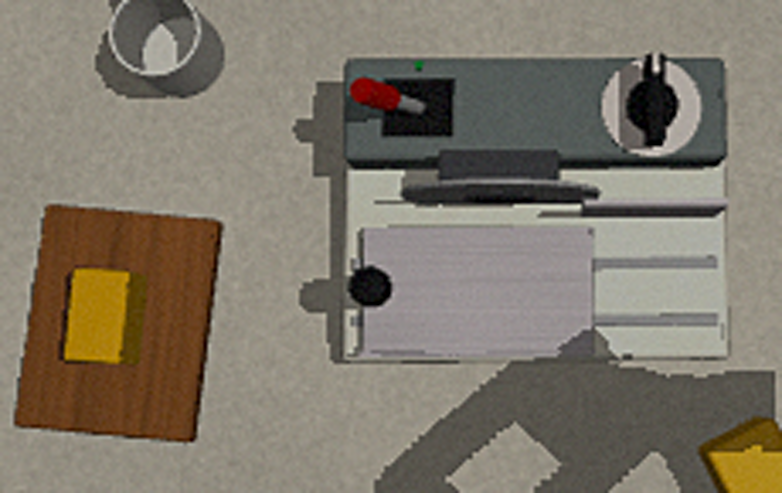

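The handle points straight ahead at its red mark (655,60), the lever leans left (370,93), and the cheese stands mid-board (97,315). The knob is at (368,287). A last numeric check on the knob follows, against its projected home position.

Run:
```python
from h import *
c=cam('top'); f=c['frame'][215:245,195:222]; ys,xs=np.nonzero(f.max(2)<45); print(xs.min()+195,xs.max()+195,xs.mean()+195,ys.mean()+215)
for s in(0,6):
  print(s,[proj(c,[*W(-65,135-s+e),z])[0] for e,z in((16,156),(-16,156),(-16,111),(0,156))])
```

```text
203 214 208.35185185185185 228.98148148148147
0 [np.float64(201.58818544818158), np.float64(213.34579420808376), np.float64(215.0806738342737), np.float64(207.46773287491243)]
6 [np.float64(203.7931899205666), np.float64(215.54968418951862), np.float64(217.19771643456312), np.float64(209.67217999617594)]
```

```bash
python3 -c "
from workcell import ctrl
print(ctrl.close_job())"
```

```text
the job is handed in; nothing more can be done
None
```

The job is handed in after about 26 s of robot time, with the verdict not shown: the last picture had the lever off, cheese upright mid-board, carriage home within about 1 mm and handle at zero; the mug did not appear moved, but I did not re-check the jar and bowl at the end.

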